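Clear the jammed specimen-pot chute with the clearing rod

ROBOT

A 7-joint arm with a two-finger parallel gripper is mounted at the origin on a cart in front of the work surface, level with it; the furniture and walls round the work are solid. World frame = base frame: x ahead of the robot, y to its left, z up, the work surface at z = 0. Lengths are in m, angles in rad, forces in N, time in s.
With the tool pointing down it reaches from about 0.4 to 0.85 m from the base axis. Payload 4.5 kg.
Tool frame: the origin (TCP) lies at the very end of the fingers, on their centre line; the grasp point (between the pads) lies 19 mm behind it; z points along the fingers, y is the line along which they close (so a half turn about z gives the same grasp; the last joint's range is limited). The gripper opens to 88 mm and grips with 3 to 60 N. Pads are 18 mm wide; open, the fingers measure 123 mm over their backs; the gripper's body (75 mm by 187 mm) begins 45 mm behind the grasp point.
Start: joints at [1.382, 0.689, -0.195, 1.565, 0.157, 0.902, -0.215], TCP at [0.138, -0.61, 0.209] pointing down, gripper open.
Joint ranges: [-3.01, 3.01], [-0.46, 2.08], [-1.47, 1.51], [0.13, 2.56], [-1, 4.14], [0.04, 2.09], [-2.66, 2.66]. Speed limits (rad/s): [2.57, 2.57, 3.14, 3.14, 3.14, 3.14, 3.14].

INTERFACE

Orientations are given as [roll, pitch, yaw] about the fixed x, y, z axes, in that order (R = Rz(yaw) Ry(pitch) Rx(roll)).
In Python, from bench import readout, cams, finish_job gives the robot as it stands. The module is installed in compiled form; this text tells all that it offers.
- The arm moves only by the tool step_arm, never from a script. Its argument "rows" is a list of rows, each an object with "rot": the turn, a rotation vector about the tool's x, y, z in rad, a list of three; "linear": the shift along the tool's x, y, z in cm, a list of three; "jaw": the finger opening in cm, from 0 to 8.81. A call has 1 to 20 rows; each row shifts and turns the commanded pose from where the row before left it, along the tool's axes as they then stand; what a row does not reach is not made up. A row lasts 1/12 s, in which the tool goes at most 41.7 mm and 7.16 degrees, less where a joint would pass 70% of its speed; a pose out of reach is approached as far as the arm can. A call is refused whole if a number of a shift passes 4.17 or a number of a turn 0.125, either way. A call with a gripper value outside its range is refused whole. The fingers move at their own pace and stop on an object; the grip force is fixed at half the most. Time passes only in rows, so rows that do not move let the fingers close. It gives the time, the measured TCP pose, the force, the opening and the grip force at its end, in the units of the state.
- readout.state(): the state, without advancing time (a new reading comes with each control period).
- cams.capture(name): name is "side" or "top" or "wrist"; returns a dict with "pixels" (480x640x3 uint8, red, green, blue), "intrinsics" (3x3 intrinsics, pixels), "xyz" and "attitude" of the camera in the world. Camera axes: x right, y down, z forward; pixel columns grow to the right and rows downward; lengths in m; the calibration is good to about 2 mm. A picture is of the moment at which its call begins. There is no depth.
- finish_job(): hands the job in; it is judged then, once.
The state is a dict: "time": time; "joints": joint angles; "qvel": joint speeds; "effort": joint torques, N m; "tcp_pos": TCP position; "eef_rot": TCP orientation; "ft_force": force on the tool from outside, world axes, zero at the start; "torque": the same for the moment, N m; "width": finger opening in m; "finger_force": force on a finger pad.
Only numpy, scipy, OpenCV 4.12 (cv2) and the standard library are available. Lean on these libraries where they do the work, as an engineer would, in place of code of your own. Each camera call takes 0.05 s, during which the arm holds its last target. There are 200 camera calls.

TASK

Two specimen pots have wedged side by side where the sloping steel chute narrows, and hold up a third behind them. Take the clearing rod out of its upright steel jar and, with its tip, nudge one of the wedged pots back up the slope so that the others slip past, and let it follow, until all three pots stand upright in the narrow lane at the bottom; then put the rod back in its jar, tip down. Don't touch the pots with the gripper itself, don't tip any pot over, and leave the other things on the table where they are.

Things in the scene. Friction and masses are not known exactly. Their poses are not given: they have to be found in the camera images.
- chute: fixed open steel chute on a grey tube frame, sloping 20 degrees, low end nearest the robot. Its frame is level: x uphill, y left, z up, origin on the table. Floor height = 0.103 + 0.364 x (m) for x -0.200 to +0.195. Hopper 142 mm wide above x = +0.025; from there two walls at 45 degrees narrow it to the throat at x = -0.007. Walls 42 mm above the floor, 3 mm thick.
- throat (a point): point on the chute's floor in the middle of the throat (74 mm wide, top of the lane); axes as the chute. The floor is slippery: a free pot slides down by itself, one held back by something below it slides on when let go. Two pots that come to the throat together wedge, each on one 45-degree wall. The hopper lets a pot slip past one held back against its side wall.
- lane_stop (a point): middle of the floor at the foot of the lane. The lane runs straight from the throat down to here, 74 mm wide, with a 30 mm high stop at its foot and room for three pots in single file; axes as the chute
- pot_a_center (a point): specimen pot: white tapered body, paper label, white ribbed screw lid; 64 mm across the lid, 56 mm at the foot, 66 mm high, 55 to 115 g. The point is its centre, half-way up; z is its axis (20 degrees off vertical on the chute). At the start wedged at the throat, on the +y (left) side.
- pot_b_center (a point): specimen pot: white tapered body, paper label, white ribbed screw lid; 64 mm across the lid, 56 mm at the foot, 66 mm high, 55 to 115 g. The point is its centre, half-way up; z is its axis (20 degrees off vertical on the chute). At the start wedged at the throat, on the -y (right) side.
- pot_c_center (a point): specimen pot: white tapered body, paper label, white ribbed screw lid; 64 mm across the lid, 56 mm at the foot, 66 mm high, 55 to 115 g. The point is its centre, half-way up; z is its axis (20 degrees off vertical on the chute). At the start the one behind, resting against the two wedged pots.
- jar: fixed upright steel instrument jar on a flange foot (68 mm across), open on top, 39 mm outside, 34 mm inside, rim 100 mm above the table, inner floor 6 mm above the table; origin at the centre of its underside, z up. It stands on the table to the right or to the left of the chute.
- rod_grip (a point): clearing rod, 190 mm long, 60 g: steel shaft 11 mm across, rubber tip 14 mm across and 24 mm long at the lower end, black ribbed grip 16 mm across on the upper 80 mm. It stands in the jar tip down, leaning about 12 degrees. This point is on its axis at the middle of the grip, 150 mm from the tip's end; z points along the rod from tip to grip.
- rod_tip (a point): the end of the clearing rod's rubber tip, on its axis; z points along the rod from tip to grip
- gauze_box: flat cardboard gauze box, 62 x 98 x 46 mm, a bystander; origin at the centre of its underside
- timer: small white kitchen-type timer, 61 x 61 x 21 mm, a bystander; origin at the centre of its underside
- petri_a: petri dish, 62 mm across, 14 mm high, a bystander; origin at the centre of its underside
- dropper_c: brown dropper bottle, 32 mm across, 86 mm high, a bystander; origin at the centre of its underside
- syringe_b: plastic syringe lying down, 26 x 114 x 17 mm, a bystander; origin at the centre of its underside
Things that resemble listed ones, but are neither listed nor needed, are in the scene too. Leave any blue look-alike of the part that bears pot_a_center alone.

How it is judged:
On the way, in this order (a step that is already met when the one before it is completed fails the run):
1. the clearing rod is drawn out of the jar, its tip above the rim (z of rod_tip in the frame of jar above 0.105 m), for 0.1 s.
2. all three pots stand in the lane below the throat (x of pot_a_center in the frame of chute between -0.21 and -0.035 m and y of pot_a_center in the frame of chute between -0.012 and 0.012 m and z of pot_a_center in the frame of chute between 0.045 and 0.135 m and angle between each of pot_a_center, pot_b_center, pot_c_center's own z axis and vertical below 0.5 rad and x of pot_b_center in the frame of chute between -0.21 and -0.035 m and y of pot_b_center in the frame of chute between -0.012 and 0.012 m and z of pot_b_center in the frame of chute between 0.045 and 0.135 m and x of pot_c_center in the frame of chute between -0.21 and -0.035 m and y of pot_c_center in the frame of chute between -0.012 and 0.012 m and z of pot_c_center in the frame of chute between 0.045 and 0.135 m), for 0.3 s.
At the end, for the whole second after the job is handed in: All three pots stand upright on the chute's floor inside the narrow lane (centres within 12 mm of its middle line and at least 28 mm, measured level, down from the throat), and the rod stands released in the jar, tip down on the jar's floor, leaning no more than 0.4 rad (all of step 2 and horizontal distance between rod_tip and jar below 0.02 m and z of rod_tip in the frame of jar below 0.02 m and angle between rod_tip's own z axis and vertical below 0.4 rad); the robot touches nothing.
It fails at once if the gripper or arm touches a pot (contact force between any of the fingers, the arm and pot_a above 0.3 N or contact force between any of the fingers, the arm and pot_b above 0.3 N or contact force between any of the fingers, the arm and pot_c above 0.3 N).
It fails at once if a pot is tipped over (angle between any of pot_a_center, pot_b_center, pot_c_center's own z axis and vertical above 1 rad).
It fails at once if a bystander is moved more than 30 mm (distance of any of gauze_box, timer, petri_a, dropper_c, syringe_b from where it was at the start of the episode above 0.03 m).
It also fails if it takes over 64 s, if anything falls off the work surface, if the arm or the gripper's body presses on something with over 40 N, if the wrist force passes 120 N, or if a joint passes its speed limit or range.

## Working session

There is one attempt and no reset: what is moved stays moved. The work goes in short steps, Python scripts to look and compute and a tool call to move; the robot and the scene stay as the last step left them, time stands still between calls to the robot, and variables do not carry over. Pictures are saved under pics/ and viewed, at most 10 in all, crops included, and the job is handed in when it is done.

Besides the shell and the picture viewer there is one more tool, called after "Request:" by a JSON object that holds its "method" and its "body", one argument or row to a line. step_arm: Moves the arm, as the interface text tells. Its arguments: {"type":"object","properties":{"rows":{"type":"array"}},"required":["rows"]}

```bash
mkdir -p pics; python3 - <<'E'
from bench import readout,cams
import cv2,pickle
s=readout.state();print(s)
d={}
for n in("side","top"):
    c=cams.capture(n);d[n]=c
    cv2.imwrite(f"pics/{n}0.png",c["pixels"][:,:,::-1]);print(n,c["intrinsics"],c["xyz"],c["attitude"])
pickle.dump(d,open("c0.pkl","wb"))
E
```

```text
{'time': 0.0, 'joints': array([ 1.3817966 ,  0.68996302, -0.19446618,  1.56632564,  0.15727023,
        0.90249622, -0.21509151]), 'qvel': array([-0.00117735,  0.00040463, -0.0002692 , -0.00045453, -0.00220074,
        0.00136428,  0.00024265]), 'effort': array([ 8.72214787e-04, -5.27552176e+01, -1.26683090e+00, -1.53427094e+01,
       -5.26479946e-02,  6.54133502e-03,  1.23782647e-04]), 'tcp_pos': array([ 0.13788031, -0.60890726,  0.20772684]), 'eef_rot': array([-3.13979070e+00,  1.39520431e-04,  2.22835124e-01]), 'ft_force': array([-0.52487183,  0.38003059, -0.579552  ]), 'torque': array([ 1.29976179e-02,  2.41559957e-06, -3.84385471e-02]), 'finger_force': 0.0, 'width': 0.08830880435747127}
side [[584.68785546   0.         316.26423153]
 [  0.         584.68785546 225.90552454]
 [  0.           0.           1.        ]] [0.25403226 0.94594198 0.77539945] [-2.17140311 -0.02334777 -2.8229887 ]
top [[479.4285345    0.         314.02217588]
 [  0.         479.4285345  240.14688868]
 [  0.           0.           1.        ]] [ 0.31908954 -0.00989862  1.30989138] [-2.97265438  0.01290592 -1.57555287]
```

View pics/side0.png

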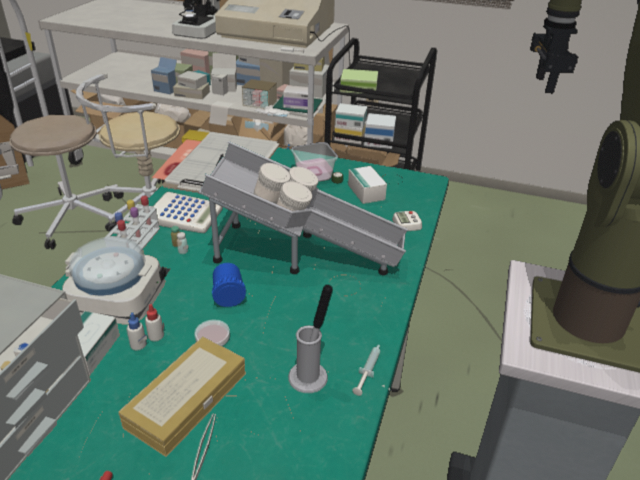

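View pics/top0.png

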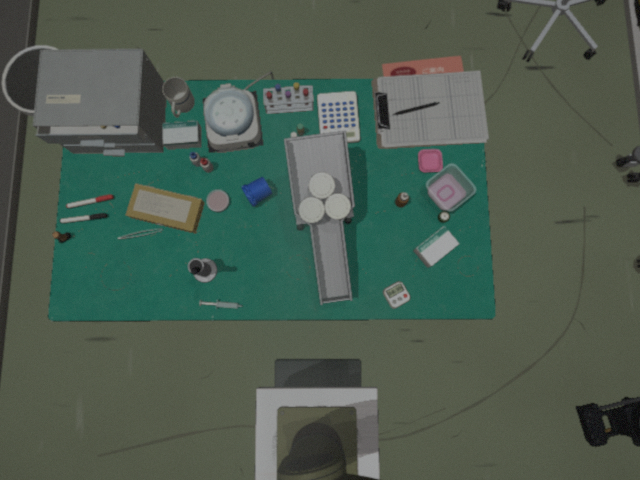

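The side view shows the jar at about (308,355), with the rod grip leaning up to (326,290). The chute runs from (228,150) to (400,250) with three pots near (285,185). In the top view the jar is at (204,269), the chute foot at (337,298) and the pots at (312,210), (338,207) and (321,185). I'll enlarge these.

```bash
python3 - <<'E'
import pickle,cv2,numpy as np
d=pickle.load(open("c0.pkl","rb"))
def crop(n,x,y,w,h,W,H): return cv2.resize(d[n]["pixels"][y:y+h,x:x+w,::-1],(W,H),interpolation=cv2.INTER_CUBIC)
a=crop("top",280,125,80,180,264,594)      #3.3x
b=crop("top",180,245,60,70,257,300); 
c=crop("side",195,140,220,140,471,300); e=crop("side",280,275,60,120,147,294)
im=np.zeros((600,800,3),np.uint8)
im[:594,:264]=a; im[:300,270:741]=c; im[300:600,270:527]=b; im[302:596,540:687]=e
cv2.imwrite("pics/crops.png",im)
E
```

```text
(no output)
```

View pics/crops.png

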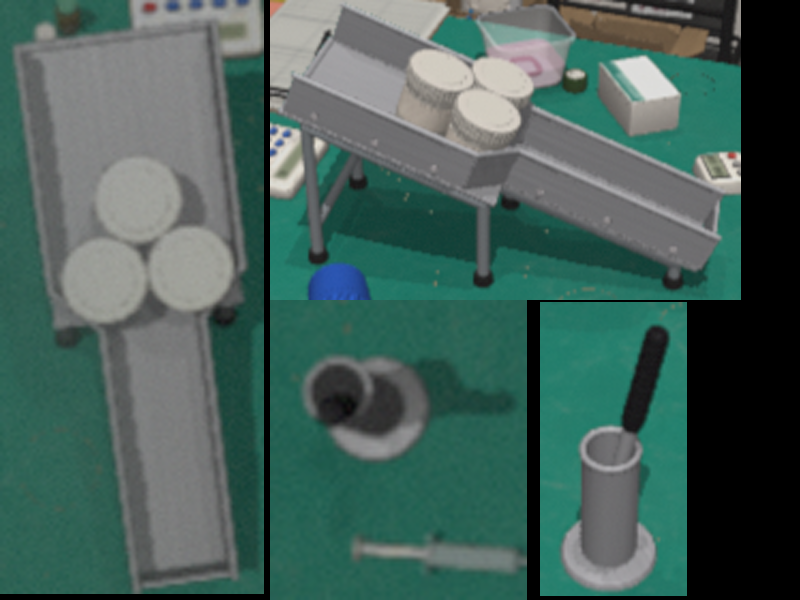

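```bash
cat > h.py <<'E'
import numpy as np,pickle
from scipy.spatial.transform import Rotation as R
from scipy.optimize import least_squares
def proj(c,P):
    Rm=R.from_euler('xyz',c["attitude"]).as_matrix()
    q=(np.atleast_2d(P)-c["xyz"])@Rm; q=q@np.array(c["intrinsics"]).T
    return q[:,:2]/q[:,2:]
def tri(cs,uvs,z=None):
    f=lambda p:np.concatenate([(proj(c,p)[0]-u) for c,u in zip(cs,uvs)]+([[ (p[2]-z)*3000]] if z is not None else []))
    r=least_squares(f,[.4,0,.1]);return r.x,r.fun
E
cat > fit.py <<'E'
from h import *
d=pickle.load(open("c0.pkl","rb"));T,S=d["top"],d["side"]
s,c=np.sin(np.radians(20)),np.cos(np.radians(20))
def ch(x,y,h): return [x-h*s,y,0.103+.364*x+h*c]
P=np.array([ch(-.2,.04,.042),ch(-.2,-.04,.042),ch(.195,.074,.042),ch(.195,-.074,.042)])
ut=np.array([[321.5,303.2],[351.8,299.5],[284.5,138.6],[345.2,132.6]])
us=np.array([[401.9,251.2],[404.2,229.7],[205.7,178.3],[227.7,144.7]])
def W(p,P): return R.from_euler('z',p[2]).apply(P)+[p[0],p[1],0]
f=lambda p:np.r_[(proj(T,W(p,P))-ut).ravel(),(proj(S,W(p,P))-us).ravel()]
r=least_squares(f,[.45,0,0]);print("chute",r.x,r.fun.round(1))
p=r.x
for n,u in zip("cab",[(322.1,185.6),(311.5,209.8),(337.6,206.2)]):
    # lid top centre at h=66mm on chute
    g=least_squares(lambda q:proj(T,W(p,[ch(q[0],q[1],.066)]))[0]-u,[0,0]).x
    print("pot",n,"floor xy chute",g,"center",ch(g[0],g[1],.033))
rim,_=tri([T,S],[(195.9,266.5),(309,335.4)]);fl,_=tri([T,S],[(205.7,270.2),(308.2,377.4)])
print("rim",rim,_.round(1),"flange",fl)
def rod(q): 
    a=np.array([np.cos(q[2]),np.sin(q[2]),0]);t=np.array([q[0],q[1],.006])-.010*a
    ax=np.sin(.225)*a+[0,0,np.cos(.225)];return t,ax
def g(q):
    t,ax=rod(q)
    return np.r_[proj(S,t+.19*ax)[0]-(327.3,288.5),proj(S,t+.11*ax)[0]-(317.6,325.2),proj(T,t+.19*ax)[0]-(195.2,269.7),
      proj(T,[q[0],q[1],.1])[0]-(195.9,266.5),proj(S,[q[0],q[1],.1])[0]-(309,335.4)]
for a0 in(0,2,4):
    r=least_squares(g,[rim[0],rim[1],a0]);t,ax=rod(r.x);print("jar",r.x,r.cost,r.fun.round(1),"tip",t,"grip",t+.15*ax,"axis",ax)
E
python3 fit.py
```

```text
chute [ 0.58458262 -0.02219816  0.1372357 ] [-0.5 -0.1 -0.  -0.9 -1.   0.6 -1.  -2.   1.7  0.3  1.6 -0.2 -1.  -2.2
  0.3 -2.1]
pot c floor xy chute [ 0.08070046 -0.00225718] center [np.float64(0.06941379815249378), np.float64(-0.00225718484763189), np.float64(0.16338482497507065)]
pot a floor xy chute [0.02965141 0.03110492] center [np.float64(0.018364741107775133), np.float64(0.031104919719652138), np.float64(0.14480296821079305)]
pot b floor xy chute [ 0.0293881  -0.03286727] center [np.float64(0.018101432155635137), np.float64(-0.032867267606519486), np.float64(0.1447071237522141)]
rim [0.46052672 0.30541813 0.10175283] [-0.  -0.1  0.1  0. ] flange [0.46101394 0.30409653 0.0011526 ]
jar [ 0.46194747  0.30500273 -2.3533262 ] 5.674353899942625 [ 1.  -1.8 -0.8  1.9  0.5  1.   0.3 -0.9 -0.5  0.5] tip [0.46899823 0.31209405 0.006     ] grip [0.4454022  0.28836227 0.15221912] axis [-0.15730687 -0.15821187  0.97479411]
jar [0.46194751 0.30500269 3.92985597] 5.674353899752864 [ 1.  -1.8 -0.8  1.9  0.5  1.   0.3 -0.9 -0.5  0.5] tip [0.46899829 0.31209399 0.006     ] grip [0.44540218 0.28836228 0.15221912] axis [-0.15730737 -0.15821138  0.97479411]
jar [0.46194749 0.30500271 3.92985801] 5.674353899668427 [ 1.  -1.8 -0.8  1.9  0.5  1.   0.3 -0.9 -0.5  0.5] tip [0.46899825 0.31209403 0.006     ] grip [0.44540219 0.28836227 0.15221912] axis [-0.15730705 -0.1582117   0.97479411]
```

```bash
cat >> h.py <<'E'
CH=np.array([.5846,-.0222,0]);YAW=.1372
TIP0=np.array([.469,.312,.006]);AX=np.array([-.157,-.158,.975]);AX/=np.linalg.norm(AX)
def rotzy(zd,az=YAW):
    z=np.array(zd)/np.linalg.norm(zd);y=np.array([np.cos(az),np.sin(az),0]);y-=z*(y@z);y/=np.linalg.norm(y)
    return R.from_matrix(np.c_[np.cross(y,z),y,z])
def seg(p0,R0,p1,R1,n):
    "n identical rows from pose 0 to pose 1"
    w=(R0.inv()*R1).as_rotvec()/n
    M=sum((R0*R.from_rotvec(k*w)).as_matrix() for k in range(n))
    v=np.linalg.solve(M,np.array(p1)-p0)*100
    print(n,"x rot",w.round(4).tolist(),"linear",v.round(3).tolist(),"|v|",np.linalg.norm(v).round(2))
def cur():
    from bench import readout
    s=readout.state();return s["tcp_pos"],R.from_euler('xyz',s["eef_rot"]),s
E
python3 - <<'E'
from h import *
p,r,s=cur();G=rotzy(-AX);D0=rotzy([0,0,-1],-.7)
seg(p,r,[.40,-.38,.33],D0,14)
D1=rotzy([0,0,-1])
seg([.40,-.38,.33],D0,[.46,0,.36],D1,14)
seg([.46,0,.36],D1,TIP0+.25*AX,G,14)
print((TIP0+.25*AX),G.as_euler('xyz'))
E
```

```text
14 x rot [-0.0001, -0.0, -0.0463] linear [2.482, -0.489, -0.872] |v| 2.68
14 x rot [0.0, 0.0, -0.0598] linear [2.796, -0.436, -0.214] |v| 2.84
14 x rot [-0.0127, 0.0098, 0.0009] linear [1.905, -0.027, 0.914] |v| 2.11
[0.42975467 0.2725047  0.249721  ] [ 2.96354013 -0.13762937  1.70799633]
```

Request:
{"method": "step_arm", "body": {
  "rows": [
    {"rot":[0,0,-0.046],"linear":[2.48,-0.49,-0.87],"jaw":8.8},
    {"rot":[0,0,-0.046],"linear":[2.48,-0.49,-0.87],"jaw":8.8},
    {"rot":[0,0,-0.046],"linear":[2.48,-0.49,-0.87],"jaw":8.8},
    {"rot":[0,0,-0.046],"linear":[2.48,-0.49,-0.87],"jaw":8.8},
    {"rot":[0,0,-0.046],"linear":[2.48,-0.49,-0.87],"jaw":8.8},
    {"rot":[0,0,-0.046],"linear":[2.48,-0.49,-0.87],"jaw":8.8},
    {"rot":[0,0,-0.046],"linear":[2.48,-0.49,-0.87],"jaw":8.8},
    {"rot":[0,0,-0.046],"linear":[2.48,-0.49,-0.87],"jaw":8.8},
    {"rot":[0,0,-0.046],"linear":[2.48,-0.49,-0.87],"jaw":8.8},
    {"rot":[0,0,-0.046],"linear":[2.48,-0.49,-0.87],"jaw":8.8},
    {"rot":[0,0,-0.046],"linear":[2.48,-0.49,-0.87],"jaw":8.8},
    {"rot":[0,0,-0.046],"linear":[2.48,-0.49,-0.87],"jaw":8.8},
    {"rot":[0,0,-0.046],"linear":[2.48,-0.49,-0.87],"jaw":8.8},
    {"rot":[0,0,-0.046],"linear":[2.48,-0.49,-0.87],"jaw":8.8}
  ]
}}

```text
time: 1.27
tcp_pos: [0.4008, -0.3798, 0.3303]
eef_rot: [-3.141, 0.0, 0.869]
ft_force: [1.0, -0.6, -0.4]
width: 0.088
finger_force: 0.0
```

Request:
{"method": "step_arm", "body": {
  "rows": [
    {"rot":[0,0,-0.06],"linear":[2.8,-0.44,-0.21],"jaw":8.8},
    {"rot":[0,0,-0.06],"linear":[2.8,-0.44,-0.21],"jaw":8.8},
    {"rot":[0,0,-0.06],"linear":[2.8,-0.44,-0.21],"jaw":8.8},
    {"rot":[0,0,-0.06],"linear":[2.8,-0.44,-0.21],"jaw":8.8},
    {"rot":[0,0,-0.06],"linear":[2.8,-0.44,-0.21],"jaw":8.8},
    {"rot":[0,0,-0.06],"linear":[2.8,-0.44,-0.21],"jaw":8.8},
    {"rot":[0,0,-0.06],"linear":[2.8,-0.44,-0.21],"jaw":8.8},
    {"rot":[0,0,-0.06],"linear":[2.8,-0.44,-0.21],"jaw":8.8},
    {"rot":[0,0,-0.06],"linear":[2.8,-0.44,-0.21],"jaw":8.8},
    {"rot":[0,0,-0.06],"linear":[2.8,-0.44,-0.21],"jaw":8.8},
    {"rot":[0,0,-0.06],"linear":[2.8,-0.44,-0.21],"jaw":8.8},
    {"rot":[0,0,-0.06],"linear":[2.8,-0.44,-0.21],"jaw":8.8},
    {"rot":[0,0,-0.06],"linear":[2.8,-0.44,-0.21],"jaw":8.8},
    {"rot":[0,0,-0.06],"linear":[2.8,-0.44,-0.21],"jaw":8.8}
  ]
}}

```text
time: 2.43
tcp_pos: [0.4605, 0.0008, 0.3595]
eef_rot: [-3.141, -0.0, 1.71]
ft_force: [-0.4, -0.0, 0.6]
width: 0.088
finger_force: 0.0
```

```bash
python3 - <<'E'
from h import *
p,r,s=cur();G=rotzy(-AX);print(p,s["eef_rot"],s["time"],s["joints"].round(2))
seg(p,r,TIP0+.25*AX,G,14)
E
```

```text
[0.46054618 0.00077664 0.35951023] [-3.14105863e+00 -3.28363542e-05  1.70978886e+00] 2.4333 [ 0.4   0.35 -0.72  1.78  0.25  1.11 -0.26]
14 x rot [-0.0127, 0.0098, 0.001] linear [1.9, -0.029, 0.91] |v| 2.11
```

Tracking is precise.

Request:
{"method": "step_arm", "body": {
  "rows": [
    {"rot":[-0.0127,0.0098,0.001],"linear":[1.9,-0.03,0.91],"jaw":8.8},
    {"rot":[-0.0127,0.0098,0.001],"linear":[1.9,-0.03,0.91],"jaw":8.8},
    {"rot":[-0.0127,0.0098,0.001],"linear":[1.9,-0.03,0.91],"jaw":8.8},
    {"rot":[-0.0127,0.0098,0.001],"linear":[1.9,-0.03,0.91],"jaw":8.8},
    {"rot":[-0.0127,0.0098,0.001],"linear":[1.9,-0.03,0.91],"jaw":8.8},
    {"rot":[-0.0127,0.0098,0.001],"linear":[1.9,-0.03,0.91],"jaw":8.8},
    {"rot":[-0.0127,0.0098,0.001],"linear":[1.9,-0.03,0.91],"jaw":8.8},
    {"rot":[-0.0127,0.0098,0.001],"linear":[1.9,-0.03,0.91],"jaw":8.8},
    {"rot":[-0.0127,0.0098,0.001],"linear":[1.9,-0.03,0.91],"jaw":8.8},
    {"rot":[-0.0127,0.0098,0.001],"linear":[1.9,-0.03,0.91],"jaw":8.8},
    {"rot":[-0.0127,0.0098,0.001],"linear":[1.9,-0.03,0.91],"jaw":8.8},
    {"rot":[-0.0127,0.0098,0.001],"linear":[1.9,-0.03,0.91],"jaw":8.8},
    {"rot":[-0.0127,0.0098,0.001],"linear":[1.9,-0.03,0.91],"jaw":8.8},
    {"rot":[-0.0127,0.0098,0.001],"linear":[1.9,-0.03,0.91],"jaw":8.8}
  ]
}}

```text
time: 3.6
tcp_pos: [0.4306, 0.2718, 0.2492]
eef_rot: [2.964, -0.138, 1.705]
ft_force: [0.7, -0.4, -0.4]
width: 0.088
finger_force: 0.0
```

```bash
python3 - <<'E'
from h import *
from bench import cams
import cv2
p,r,s=cur();G=rotzy(-AX);print(p,s["joints"].round(2))
seg(p,r,TIP0+.146*AX,G,8)
c=cams.capture("wrist");im=c["pixels"][:,:,::-1].copy()
t=proj(c,[TIP0+.19*AX,TIP0+.15*AX,TIP0+.11*AX,[.461,.305,.1]]);print(t.round(0))
for u in t: cv2.drawMarker(im,tuple(int(v) for v in u),(0,0,255),0,12,1)
cv2.imwrite("pics/w1.png",im)
E
```

```text
[0.43056949 0.27184144 0.24922118] [-0.22  0.44 -0.6   2.06  0.47  0.53 -1.01]
8 x rot [0.0, 0.0001, -0.0004] linear [0.011, -0.008, 1.294] |v| 1.29
[[321. 243.]
 [321. 229.]
 [321. 218.]
 [329. 207.]]
```

View pics/w1.png

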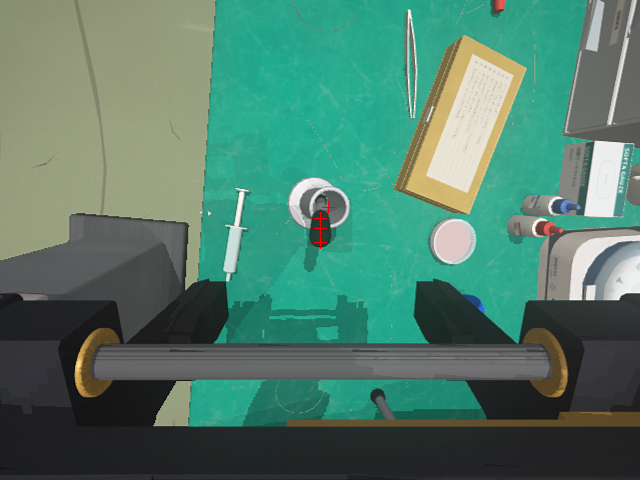

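The wrist view shows the rod grip at (320,230), with the predicted marks on it and the rim centre at (329,207). The estimate holds, so I'll descend and grip.

Request:
{"method": "step_arm", "body": {
  "rows": [
    {"rot":[0,0,0],"linear":[0,0,1.3],"jaw":8.8},
    {"rot":[0,0,0],"linear":[0,0,1.3],"jaw":8.8},
    {"rot":[0,0,0],"linear":[0,0,1.3],"jaw":8.8},
    {"rot":[0,0,0],"linear":[0,0,1.3],"jaw":8.8},
    {"rot":[0,0,0],"linear":[0,0,1.3],"jaw":8.8},
    {"rot":[0,0,0],"linear":[0,0,1.3],"jaw":8.8},
    {"rot":[0,0,0],"linear":[0,0,1.3],"jaw":8.8},
    {"rot":[0,0,0],"linear":[0,0,1.2],"jaw":8.8},
    {"rot":[0,0,0],"linear":[0,0,0],"jaw":4},
    {"rot":[0,0,0],"linear":[0,0,0],"jaw":2.5},
    {"rot":[0,0,0],"linear":[0,0,0],"jaw":0.5},
    {"rot":[0,0,0],"linear":[0,0,0],"jaw":0.5},
    {"rot":[0,0,0],"linear":[0,0,0],"jaw":0.5},
    {"rot":[0,0,0],"linear":[0,0,0],"jaw":0.5},
    {"rot":[0,0,0],"linear":[0,0,0],"jaw":0.5},
    {"rot":[0,0,0],"linear":[0,0,0],"jaw":0.5}
  ]
}}

```text
time: 4.98
tcp_pos: [0.4473, 0.2875, 0.1497]
eef_rot: [2.963, -0.138, 1.705]
ft_force: [0.7, 0.5, -0.3]
width: 0.0367
finger_force: 0.0
```

Request:
{"method": "step_arm", "body": {
  "rows": [
    {"rot":[0,0,0],"linear":[0,0,0],"jaw":0.5},
    {"rot":[0,0,0],"linear":[0,0,0],"jaw":0.5},
    {"rot":[0,0,0],"linear":[0,0,0],"jaw":0.5},
    {"rot":[0,0,0],"linear":[0,0,0],"jaw":0.5},
    {"rot":[0,0,0],"linear":[0,0,0],"jaw":0.5},
    {"rot":[0,0,0],"linear":[0,0,0],"jaw":0.5},
    {"rot":[0,0,0],"linear":[0,0,0],"jaw":0.5},
    {"rot":[0,0,0],"linear":[0,0,0],"jaw":0.5}
  ]
}}

```text
time: 5.65
tcp_pos: [0.4472, 0.2875, 0.1494]
eef_rot: [2.964, -0.138, 1.705]
ft_force: [-0.3, 0.4, -0.3]
width: 0.0149
finger_force: 30.0
```

Request:
{"method": "step_arm", "body": {
  "rows": [
    {"rot":[0,0,0],"linear":[0,0,-1.0],"jaw":0.5},
    {"rot":[0,0,0],"linear":[0,0,-2.0],"jaw":0.5},
    {"rot":[0,0,0],"linear":[0,0,-2.0],"jaw":0.5},
    {"rot":[0,0,0],"linear":[0,0,-2.0],"jaw":0.5},
    {"rot":[0,0,0],"linear":[0,0,-2.0],"jaw":0.5},
    {"rot":[0,0,0],"linear":[0,0,-2.0],"jaw":0.5},
    {"rot":[0,0,0],"linear":[0,0,-2.0],"jaw":0.5},
    {"rot":[0,0,0],"linear":[0,0,-2.0],"jaw":0.5},
    {"rot":[0,0,0],"linear":[0,0,-2.0],"jaw":0.5},
    {"rot":[0,0,0],"linear":[0,0,-2.0],"jaw":0.5},
    {"rot":[0,0,0],"linear":[0,0,-2.0],"jaw":0.5},
    {"rot":[0,0,0],"linear":[0,0,0],"jaw":0.5}
  ]
}}

```text
time: 6.65
tcp_pos: [0.4151, 0.2553, 0.3575]
eef_rot: [2.958, -0.14, 1.705]
ft_force: [0.8, -0.0, -0.7]
width: 0.015
finger_force: 30.0
```

```bash
cat >> h.py <<'E'
s20,c20=np.sin(np.radians(20)),np.cos(np.radians(20))
def W(u,y,h):
    "slope coords (m along slope from throat origin x=0, left, above floor) to world"
    x=u*c20-h*s20;return R.from_euler('z',YAW).apply([x,y,.103+u*s20+h*c20])+CH
def tool(tilt): # rod tilt from vertical, grip toward downhill
    return rotzy(R.from_euler('z',YAW).apply([np.sin(tilt),0,-np.cos(tilt)]))
E
python3 - <<'E'
from h import *
from bench import cams
import cv2
p,r,s=cur();print(p)
z=r.as_matrix()[:,2];tip=p+z*.1475
ims=[]
for n,hw in(("side",None),("top",None)):
    c=cams.capture(n);im=c["pixels"][:,:,::-1].copy();u=proj(c,[tip,p-.04*z]);print(n,u.round(1))
    m=u.mean(0).astype(int);x0=max(0,min(560,m[0]-40));y0=max(0,min(380,m[1]-50))
    im=cv2.resize(im[y0:y0+100,x0:x0+80],None,fx=5,fy=5,interpolation=cv2.INTER_CUBIC)
    cv2.drawMarker(im,tuple(int(v) for v in (u[0]-(x0,y0))*5),(0,0,255),0,14,1);ims.append(im)
cv2.imwrite("pics/g1.png",np.hstack(ims))
# to above lane, tilt 25deg
Rt=tool(np.radians(25));zt=Rt.as_matrix()[:,2]
tgt=W(-.055,.012,.10);seg(p,r,tgt-.1475*zt,Rt,16)
E
```

```text
[0.41506786 0.25527777 0.35745992]
side [[329.5 274. ]
 [362.  162. ]]
top [[194.5 269.7]
 [184.9 275.2]]
16 x rot [-0.0158, -0.0083, -0.0028] linear [-1.805, -0.157, 0.111] |v| 1.82
```

View pics/g1.png

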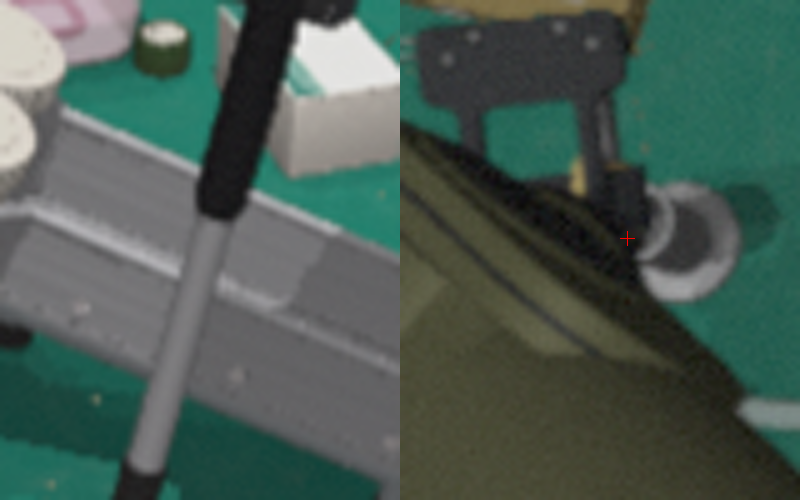

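The side crop shows the grip's lower edge at full-frame (349,211) and the shaft/tip joint at (335,262). The rod is aligned with the tool, with its tip about 150 mm beyond the TCP.

Request:
{"method": "step_arm", "body": {
  "rows": [
    {"rot":[-0.0158,-0.0083,-0.0028],"linear":[-1.8,-0.16,0.11],"jaw":0.5},
    {"rot":[-0.0158,-0.0083,-0.0028],"linear":[-1.8,-0.16,0.11],"jaw":0.5},
    {"rot":[-0.0158,-0.0083,-0.0028],"linear":[-1.8,-0.16,0.11],"jaw":0.5},
    {"rot":[-0.0158,-0.0083,-0.0028],"linear":[-1.8,-0.16,0.11],"jaw":0.5},
    {"rot":[-0.0158,-0.0083,-0.0028],"linear":[-1.8,-0.16,0.11],"jaw":0.5},
    {"rot":[-0.0158,-0.0083,-0.0028],"linear":[-1.8,-0.16,0.11],"jaw":0.5},
    {"rot":[-0.0158,-0.0083,-0.0028],"linear":[-1.8,-0.16,0.11],"jaw":0.5},
    {"rot":[-0.0158,-0.0083,-0.0028],"linear":[-1.8,-0.16,0.11],"jaw":0.5},
    {"rot":[-0.0158,-0.0083,-0.0028],"linear":[-1.8,-0.16,0.11],"jaw":0.5},
    {"rot":[-0.0158,-0.0083,-0.0028],"linear":[-1.8,-0.16,0.11],"jaw":0.5},
    {"rot":[-0.0158,-0.0083,-0.0028],"linear":[-1.8,-0.16,0.11],"jaw":0.5},
    {"rot":[-0.0158,-0.0083,-0.0028],"linear":[-1.8,-0.16,0.11],"jaw":0.5},
    {"rot":[-0.0158,-0.0083,-0.0028],"linear":[-1.8,-0.16,0.11],"jaw":0.5},
    {"rot":[-0.0158,-0.0083,-0.0028],"linear":[-1.8,-0.16,0.11],"jaw":0.5},
    {"rot":[-0.0158,-0.0083,-0.0028],"linear":[-1.8,-0.16,0.11],"jaw":0.5},
    {"rot":[-0.0158,-0.0083,-0.0028],"linear":[-1.8,-0.16,0.11],"jaw":0.5}
  ]
}}

```text
time: 8.08
tcp_pos: [0.4334, -0.0316, 0.3078]
eef_rot: [2.712, 0.002, 1.709]
ft_force: [-0.2, -0.3, -0.5]
width: 0.0152
finger_force: 30.0
```

```bash
cat >> h.py <<'E'
L=.150
def slope(P):
    q=R.from_euler('z',-YAW).apply(np.array(P)-CH);x,y,z=q[0],q[1],q[2]-.103
    return np.array([x*c20+z*s20,y,-x*s20+z*c20])
def path(pts,ns,tilt=25):
    p,r,s=cur();z=r.as_matrix()[:,2];print("t",s["time"],"tip slope uyh",slope(p+L*z).round(4),"F",s["ft_force"].round(1))
    for q,n in zip(pts,ns):
        Rt=tool(np.radians(tilt));t=W(*q)-L*Rt.as_matrix()[:,2];seg(p,r,t,Rt,n);p,r=t,Rt
E
python3 - <<'E'
from h import *
path([(-.045,.015,.014),(-.012,.024,.014),(.0,.027,.014),(.05,.035,.014)],[8,5,4,14])
E
```

```text
t 8.0833 tip slope uyh [-0.0599  0.0112  0.0946] F [-0.2 -0.3 -0.5]
8 x rot [-0.0009, 0.0002, 0.0002] linear [0.045, 0.089, 1.02] |v| 1.02
5 x rot [0.0, 0.0, 0.0] linear [0.18, 0.657, 0.058] |v| 0.68
4 x rot [0.0, 0.0, 0.0] linear [0.075, 0.299, 0.026] |v| 0.31
14 x rot [0.0, 0.0, 0.0] linear [0.057, 0.356, 0.031] |v| 0.36
```

Request:
{"method": "step_arm", "body": {
  "rows": [
    {"rot":[-0.001,0,0],"linear":[0.04,0.09,1.02],"jaw":0.5},
    {"rot":[-0.001,0,0],"linear":[0.04,0.09,1.02],"jaw":0.5},
    {"rot":[-0.001,0,0],"linear":[0.04,0.09,1.02],"jaw":0.5},
    {"rot":[-0.001,0,0],"linear":[0.04,0.09,1.02],"jaw":0.5},
    {"rot":[-0.001,0,0],"linear":[0.04,0.09,1.02],"jaw":0.5},
    {"rot":[-0.001,0,0],"linear":[0.04,0.09,1.02],"jaw":0.5},
    {"rot":[-0.001,0,0],"linear":[0.04,0.09,1.02],"jaw":0.5},
    {"rot":[-0.001,0,0],"linear":[0.04,0.09,1.02],"jaw":0.5},
    {"rot":[0,0,0],"linear":[0.18,0.66,0.06],"jaw":0.5},
    {"rot":[0,0,0],"linear":[0.18,0.66,0.06],"jaw":0.5},
    {"rot":[0,0,0],"linear":[0.18,0.66,0.06],"jaw":0.5},
    {"rot":[0,0,0],"linear":[0.18,0.66,0.06],"jaw":0.5},
    {"rot":[0,0,0],"linear":[0.18,0.66,0.06],"jaw":0.5}
  ]
}}

```text
time: 9.17
tcp_pos: [0.4995, -0.0104, 0.2585]
eef_rot: [2.711, 0.001, 1.709]
ft_force: [0.1, 0.6, -0.5]
width: 0.0146
finger_force: 30.0
```

```bash
cat >> h.py <<'E'
def look(name):
    from bench import cams
    import cv2
    o=[]
    for n,(x,y,w,h) in(("side",(200,140,210,150)),("top",(280,125,80,180))):
        c=cams.capture(n);o.append(cv2.resize(c["pixels"][y:y+h,x:x+w,::-1],(int(w*400/h),400),interpolation=cv2.INTER_CUBIC))
    cv2.imwrite(f"pics/{name}.png",np.hstack(o))
E
python3 - <<'E'
from h import *
path([(.0,.027,.014),(.05,.035,.014)],[4,14]);look("k1")
E
```

```text
t 9.1667 tip slope uyh [-0.0122  0.0232  0.025 ] F [ 0.1  0.6 -0.5]
4 x rot [-0.0013, 0.0002, 0.0003] linear [0.092, 0.262, 0.298] |v| 0.41
14 x rot [0.0, 0.0, 0.0] linear [0.057, 0.356, 0.031] |v| 0.36
```

View pics/k1.png

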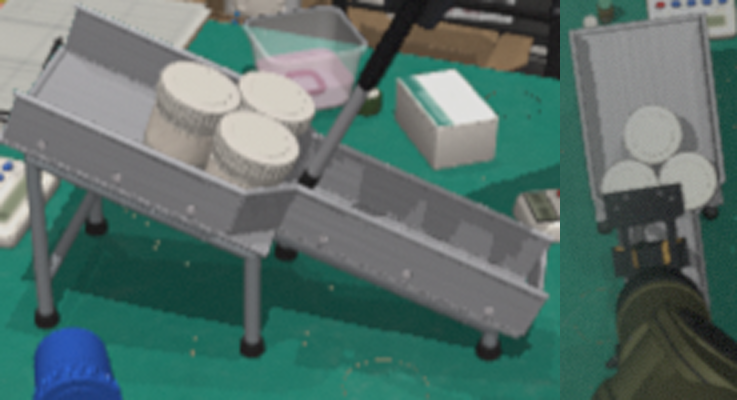

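The picture shows the tip at (310,180) in the lane just below pot a's lower side, and all the pots are still wedged. Now I'll push.

Request:
{"method": "step_arm", "body": {
  "rows": [
    {"rot":[-0.001,0,0],"linear":[0.09,0.26,0.3],"jaw":0.5},
    {"rot":[-0.001,0,0],"linear":[0.09,0.26,0.3],"jaw":0.5},
    {"rot":[-0.001,0,0],"linear":[0.09,0.26,0.3],"jaw":0.5},
    {"rot":[-0.001,0,0],"linear":[0.09,0.26,0.3],"jaw":0.5},
    {"rot":[0,0,0],"linear":[0.06,0.36,0.03],"jaw":0.5},
    {"rot":[0,0,0],"linear":[0.06,0.36,0.03],"jaw":0.5},
    {"rot":[0,0,0],"linear":[0.06,0.36,0.03],"jaw":0.5},
    {"rot":[0,0,0],"linear":[0.06,0.36,0.03],"jaw":0.5},
    {"rot":[0,0,0],"linear":[0.06,0.36,0.03],"jaw":0.5},
    {"rot":[0,0,0],"linear":[0.06,0.36,0.03],"jaw":0.5},
    {"rot":[0,0,0],"linear":[0.06,0.36,0.03],"jaw":0.5},
    {"rot":[0,0,0],"linear":[0.06,0.36,0.03],"jaw":0.5}
  ]
}}

```text
time: 10.27
tcp_pos: [0.5408, 0.0032, 0.2638]
eef_rot: [2.703, 0.002, 1.708]
ft_force: [0.5, -0.7, -1.2]
width: 0.0146
finger_force: 30.0
```

```bash
python3 - <<'E'
from h import *
path([(.05,.035,.014)],[6]);look("k2")
E
```

```text
t 10.2667 tip slope uyh [0.0309 0.0308 0.0153] F [ 0.5 -0.7 -1.2]
6 x rot [0.0004, 0.0004, 0.0001] linear [0.064, 0.32, 0.05] |v| 0.33
```

View pics/k2.png

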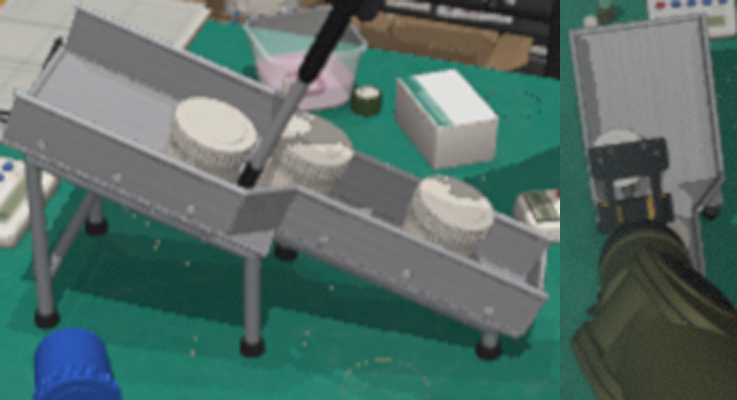

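Pot a (at (212,135)) is held up by the tip, pot c (at (312,150)) is slipping through the throat, and pot b (at (450,215)) is down the lane. I'll wait, ease pot a back down, then withdraw the rod upward.

Request:
{"method": "step_arm", "body": {
  "rows": [
    {"rot":[0,0,0],"linear":[0,0,0],"jaw":0.5},
    {"rot":[0,0,0],"linear":[0,0,0],"jaw":0.5},
    {"rot":[0,0,0],"linear":[0,0,0],"jaw":0.5},
    {"rot":[0,0,0],"linear":[0,0,0],"jaw":0.5},
    {"rot":[0,0,0],"linear":[0,0,0],"jaw":0.5},
    {"rot":[0,0,0],"linear":[0,0,0],"jaw":0.5},
    {"rot":[0,0,0],"linear":[0,0,0],"jaw":0.5},
    {"rot":[0,0,0],"linear":[0,0,0],"jaw":0.5},
    {"rot":[0,0,0],"linear":[-0.05,-0.3,-0.03],"jaw":0.5},
    {"rot":[0,0,0],"linear":[-0.05,-0.3,-0.03],"jaw":0.5},
    {"rot":[0,0,0],"linear":[-0.05,-0.3,-0.03],"jaw":0.5},
    {"rot":[0,0,0],"linear":[-0.05,-0.3,-0.03],"jaw":0.5},
    {"rot":[0,0,0],"linear":[-0.05,-0.3,-0.03],"jaw":0.5},
    {"rot":[0,0,0],"linear":[0,0,-2],"jaw":0.5},
    {"rot":[0,0,0],"linear":[0,0,-3.5],"jaw":0.5},
    {"rot":[0,0,0],"linear":[0,0,-3.5],"jaw":0.5},
    {"rot":[0,0,0],"linear":[0,0,-3.5],"jaw":0.5},
    {"rot":[0,0,0],"linear":[0,0,-3],"jaw":0.5},
    {"rot":[0,0,0],"linear":[0,0,0],"jaw":0.5},
    {"rot":[0,0,0],"linear":[0,0,0],"jaw":0.5}
  ]
}}

```text
time: 12.03
tcp_pos: [0.4632, -0.0124, 0.3973]
eef_rot: [2.7, 0.005, 1.701]
ft_force: [0.6, -0.6, -1.0]
width: 0.015
finger_force: 30.0
```

```bash
python3 - <<'E'
from h import *
path([],[]);look("k3")
p,r,s=cur();J=np.array([.461,.305,0]);Rd=rotzy([0,0,-1]);
t=J+[0,0,.15+L];seg(p,r,t,Rd,18);seg(t,Rd,J+[0,0,.011+L],Rd,10);print(p,s["joints"].round(2))
E
```

```text
t 12.0333 tip slope uyh [0.0027 0.0251 0.1678] F [ 0.6 -0.6 -1. ]
18 x rot [0.0243, 0.0002, -0.0] linear [1.738, 0.105, 0.57] |v| 1.83
10 x rot [0.0, 0.0, 0.0] linear [0.0, 0.0, 1.39] |v| 1.39
[ 0.46240642 -0.01050768  0.39531616] [ 0.94  0.12 -1.09  2.09  0.2   0.57 -0.13]
```

View pics/k3.png

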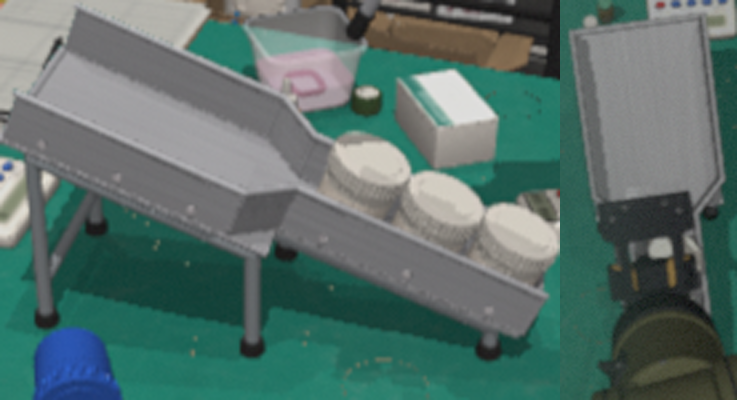

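All three pots now stand in single file in the lane, at (370,170), (440,212) and (515,245). I'll carry the rod to the jar.

Request:
{"method": "step_arm", "body": {
  "rows": [
    {"rot":[0.0243,0,0],"linear":[1.74,0.1,0.57],"jaw":0.5},
    {"rot":[0.0243,0,0],"linear":[1.74,0.1,0.57],"jaw":0.5},
    {"rot":[0.0243,0,0],"linear":[1.74,0.1,0.57],"jaw":0.5},
    {"rot":[0.0243,0,0],"linear":[1.74,0.1,0.57],"jaw":0.5},
    {"rot":[0.0243,0,0],"linear":[1.74,0.1,0.57],"jaw":0.5},
    {"rot":[0.0243,0,0],"linear":[1.74,0.1,0.57],"jaw":0.5},
    {"rot":[0.0243,0,0],"linear":[1.74,0.1,0.57],"jaw":0.5},
    {"rot":[0.0243,0,0],"linear":[1.74,0.1,0.57],"jaw":0.5},
    {"rot":[0.0243,0,0],"linear":[1.74,0.1,0.57],"jaw":0.5},
    {"rot":[0.0243,0,0],"linear":[1.74,0.1,0.57],"jaw":0.5},
    {"rot":[0.0243,0,0],"linear":[1.74,0.1,0.57],"jaw":0.5},
    {"rot":[0.0243,0,0],"linear":[1.74,0.1,0.57],"jaw":0.5},
    {"rot":[0.0243,0,0],"linear":[1.74,0.1,0.57],"jaw":0.5},
    {"rot":[0.0243,0,0],"linear":[1.74,0.1,0.57],"jaw":0.5},
    {"rot":[0.0243,0,0],"linear":[1.74,0.1,0.57],"jaw":0.5},
    {"rot":[0.0243,0,0],"linear":[1.74,0.1,0.57],"jaw":0.5},
    {"rot":[0.0243,0,0],"linear":[1.74,0.1,0.57],"jaw":0.5},
    {"rot":[0.0243,0,0],"linear":[1.74,0.1,0.57],"jaw":0.5},
    {"rot":[0,0,0],"linear":[0,0,0],"jaw":0.5}
  ]
}}

```text
time: 13.72
tcp_pos: [0.4586, 0.3106, 0.2969]
eef_rot: [-3.138, 0.002, 1.715]
ft_force: [0.0, 0.1, -1.0]
width: 0.0148
finger_force: 30.0
```

```bash
python3 - <<'E'
from h import *
from bench import cams
import cv2
p,r,s=cur();z=r.as_matrix()[:,2];tip=p+L*z;J=np.array([.461,.305,0]);print("tip",tip)
Rd=rotzy([0,0,-1]);seg(p,r,J+[0,0,.011+L],Rd,10)
ims=[]
for n,wh,k in(("side",(80,120),5),("wrist",(160,240),2.5)):
    c=cams.capture(n);im=c["pixels"][:,:,::-1];u=proj(c,[tip,tip-.024*z,J+[0,0,.1]]);print(n,u.round(1))
    m=u.mean(0).astype(int);x0=max(0,min(640-wh[0],m[0]-wh[0]//2));y0=max(0,min(480-wh[1],m[1]-wh[1]//2))
    print(x0,y0)
    im=cv2.resize(im[y0:y0+wh[1],x0:x0+wh[0]],None,fx=k,fy=k,interpolation=cv2.INTER_CUBIC)
    for q in u: cv2.drawMarker(im,tuple(int(v) for v in (q-(x0,y0))*k),(0,0,255),0,14,1)
    ims.append(im)
cv2.imwrite("pics/j1.png",np.hstack(ims))
E
```

```text
tip [0.45817947 0.31017889 0.14693596]
10 x rot [-0.0003, 0.0002, 0.0007] linear [-0.057, 0.018, 1.359] |v| 1.36
side [[310.2 317. ]
 [310.4 305.4]
 [309.1 336. ]]
269 259
wrist [[321.3 214. ]
 [321.3 219.6]
 [323.2 209.8]]
241 94
```

View pics/j1.png

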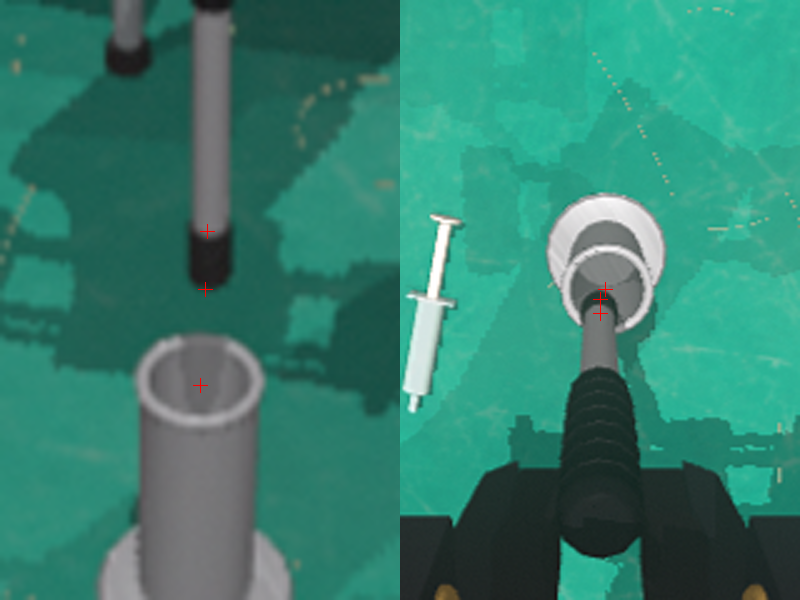

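The side view shows the rubber tip at (210,285), centred above the rim at (200,382). In the wrist view it is over the jar mouth at (605,287). The rod is still aligned with the tool, so I'll insert it.

Request:
{"method": "step_arm", "body": {
  "rows": [
    {"rot":[0,0,0],"linear":[-0.28,0.1,0.3],"jaw":0.5},
    {"rot":[0,0,0],"linear":[-0.28,0.1,0.3],"jaw":0.5},
    {"rot":[0,0,0],"linear":[0,0,1.3],"jaw":0.5},
    {"rot":[0,0,0],"linear":[0,0,1.3],"jaw":0.5},
    {"rot":[0,0,0],"linear":[0,0,1.3],"jaw":0.5},
    {"rot":[0,0,0],"linear":[0,0,1.3],"jaw":0.5},
    {"rot":[0,0,0],"linear":[0,0,1.3],"jaw":0.5},
    {"rot":[0,0,0],"linear":[0,0,1.3],"jaw":0.5},
    {"rot":[0,0,0],"linear":[0,0,1.3],"jaw":0.5},
    {"rot":[0,0,0],"linear":[0,0,1.3],"jaw":0.5},
    {"rot":[0,0,0],"linear":[0,0,1.3],"jaw":0.5},
    {"rot":[0,0,0],"linear":[0,0,1.2],"jaw":0.5},
    {"rot":[0,0,0],"linear":[0,0,0],"jaw":0.5},
    {"rot":[0,0,0],"linear":[0,0,0],"jaw":0.5}
  ]
}}

```text
time: 14.98
tcp_pos: [0.4638, 0.2989, 0.1653]
eef_rot: [3.141, 0.004, 1.707]
ft_force: [0.5, 0.0, -0.5]
width: 0.0149
finger_force: 30.0
```

Request:
{"method": "step_arm", "body": {
  "rows": [
    {"rot":[0,0,0],"linear":[0.4,0.1,0.4],"jaw":0.5},
    {"rot":[0,0,0],"linear":[0,0,0],"jaw":0.5},
    {"rot":[0,0,0],"linear":[0,0,0],"jaw":4},
    {"rot":[0,0,0],"linear":[0,0,0],"jaw":7},
    {"rot":[0,0,0],"linear":[0,0,0],"jaw":8.8},
    {"rot":[0,0,0],"linear":[0,0,0],"jaw":8.8},
    {"rot":[0,0,0],"linear":[0,0,0],"jaw":8.8},
    {"rot":[0,0,0],"linear":[0,0,0],"jaw":8.8},
    {"rot":[0,0,0],"linear":[0,0,0],"jaw":8.8},
    {"rot":[0,0,0],"linear":[0,0,0],"jaw":8.8},
    {"rot":[0,0,0],"linear":[0,0,0],"jaw":8.8},
    {"rot":[0,0,0],"linear":[0,0,0],"jaw":8.8},
    {"rot":[0,0,0],"linear":[0,0,0],"jaw":8.8},
    {"rot":[0,0,0],"linear":[0,0,0],"jaw":8.8}
  ]
}}

```text
time: 16.15
tcp_pos: [0.4642, 0.304, 0.1616]
eef_rot: [3.14, 0.003, 1.707]
ft_force: [-0.6, 0.1, -0.1]
width: 0.0878
finger_force: 0.0
```

Request:
{"method": "step_arm", "body": {
  "rows": [
    {"rot":[0,0,0],"linear":[0,0,-1.5],"jaw":8.8},
    {"rot":[0,0,0],"linear":[0,0,-1.5],"jaw":8.8},
    {"rot":[0,0,0],"linear":[0,0,-1.5],"jaw":8.8},
    {"rot":[0,0,0],"linear":[0,0,-1.5],"jaw":8.8},
    {"rot":[0,0,0],"linear":[0,0,-1.5],"jaw":8.8},
    {"rot":[0,0,0],"linear":[0,0,-2],"jaw":8.8},
    {"rot":[0,0,0],"linear":[0,0,-2],"jaw":8.8},
    {"rot":[0,0,0],"linear":[0,0,-2],"jaw":8.8},
    {"rot":[0,0,0],"linear":[0,0,-2],"jaw":8.8},
    {"rot":[0,0,0],"linear":[0,0,0],"jaw":8.8},
    {"rot":[0,0,0],"linear":[0,0,0],"jaw":8.8},
    {"rot":[0,0,0],"linear":[0,0,0],"jaw":8.8}
  ]
}}

```text
time: 17.15
tcp_pos: [0.4637, 0.3037, 0.3157]
eef_rot: [3.141, 0.004, 1.707]
ft_force: [-0.5, -1.1, 0.2]
width: 0.0882
finger_force: 0.0
```

```bash
python3 - <<'E'
from bench import cams
import cv2
c=cams.capture("side");cv2.imwrite("pics/end.png",cv2.resize(c["pixels"][130:410,180:440,::-1],(557,600),interpolation=cv2.INTER_CUBIC))
E
```

```text
(no output)
```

View pics/end.png

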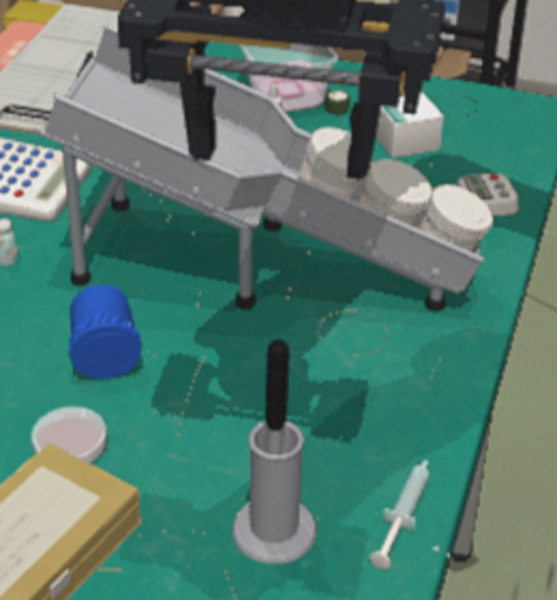

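The rod stands in the jar with its grip at (278,385) and the gripper clear above it. The three pots are in line in the lane, and the nearby bystanders look undisturbed. I'll hand the job in.

```bash
python3 -c "
from bench import finish_job
print(finish_job())"
```

```text
the job is handed in; nothing more can be done
None
```

The job is handed in: in the last picture all three pots stand upright in the lane and the rod is back in its jar, tip down and released; `finish_job` returned no verdict.

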